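# Back off a knurled lens retaining ring by rolling a fingertip on its rim

### The arm

A 7-joint arm with a two-finger parallel gripper is mounted at the origin on a cart in front of the work surface, level with it; the furniture and walls round the work are solid. World frame = base frame: x ahead of the robot, y to its left, z up, the work surface at z = 0. Lengths are in m, angles in rad, forces in N, time in s.
With the tool pointing down it reaches from about 0.425 to 0.925 m from the base axis. Payload 6.8 kg.
Tool frame: the origin (TCP) lies midway between the tips of the shut fingers; the grasp point (between the pads) lies 19 mm behind it; z points along the fingers, y is the direction in which the jaws open and shut (so a half turn about z gives the same grasp; the last joint's range is limited). The gripper opens to 85 mm and grips with 20 to 120 N. Pads are 22 mm wide; open, the fingers measure 114 mm over their backs; the gripper's body (76 mm by 85 mm) begins 54 mm behind the grasp point. The pads swing forward as they close: fully open they stand 13 mm farther back than shut.
Start: joints at [-1.316, 0.477, 0.022, 1.555, -0.011, 1.109, -0.083], TCP at [0.24, 0.631, 0.231] pointing down, gripper open.
Joint ranges: [-2.96, 2.96], [-0.34, 2.1], [-1.41, 1.46], [0.24, 2.44], [-1.37, 4.51], [0.17, 1.92], [-2.96, 2.96]. Speed limits (rad/s): [2.39, 2.39, 3.14, 3.14, 3.14, 3.14, 3.14].

### API

Orientations are given as a rotation vector (axis times angle).
In Python, from plant import arm, vision, sign_off gives the robot as it stands.
- The arm moves only by the tool arm_command, never from a script. Its argument "rows" is one flat list of numbers, 5 for each row, row after row: the finger opening in cm, from 0 to 8.54, then the shift along the tool's x, y, z in cm, then the turn about the tool's z in degrees. In form: [grip, x, y, z, yaw, grip, x, y, z, yaw, ...]. A call has 1 to 10 rows; each row shifts and turns the commanded pose from where the row before left it, along the tool's axes as they then stand; what a row does not reach is not made up. A row lasts 1/12 s, in which the tool goes at most 41.7 mm and 7.16 degrees, less where a joint would pass 70% of its speed; a pose out of reach is approached as far as the arm can. A call is refused whole if a number of a shift passes 4.17 or a number of a turn 7.16, either way. A call with a gripper value outside its range is refused whole. The fingers move at their own pace and stop on an object; "newtons" is the grip in N (left out, the last holds). Time passes only in rows, so rows that do not move let the fingers close. It gives the time, the measured TCP pose, the force and the opening at its end, in the units of the state.
- arm.sense(): the state, without advancing time (a new reading comes with each control period).
- vision.get_image(name): name is "side" or "top"; returns a dict with "color" (480x640x3 uint8, blue, green, red), "fx", "fy", "cx", "cy" (pixels), "T" (4x4, takes a point from camera to world coordinates). Camera axes: x right, y down, z forward; pixel columns grow to the right and rows downward; lengths in m; the calibration is good to about 2 mm. A picture is of the moment at which its call begins. There is no depth.
- sign_off(): hands the job in, once; it reports no verdict.
The state is a dict: "time": time; "joint_positions": joint angles; "qd": joint speeds; "tau": joint torques, N m; "tool_pos": TCP position; "tool_rot": TCP orientation; "ft_force": force on the tool from outside, world axes, zero at the start; "torque": the same for the moment, N m; "gripper_width": finger opening in m.
Only numpy, scipy, OpenCV 4.12 (cv2) and the standard library are available. Lean on these libraries where they do the work, as an engineer would, in place of code of your own. Each camera call takes 0.05 s, during which the arm holds its last target. There are 200 camera calls.

### The job

The knurled retaining ring of the upright lens cell has already been started: back it off further, counter-clockwise seen from above, by rolling a fingertip (or the outside of the closed fingers) along its rim, stroke after stroke. Let the orange mark on the ring pass the white index line once, and stop when it comes round to the line the second time; then take the finger away. The ring is too wide to grip; do not touch the lens or its black bezel, and leave the other things where they lie.

Things in the scene. Friction and masses are not known exactly. Their poses are not given: they have to be found in the camera images.
- ring (a joint): Angle of the knurled ring, rad: 0 fully tight (orange mark at the white line), growing as it is loosened counter-clockwise seen from above. It does not wrap: 6.28 is the mark's first passing of the line, 12.57 the second. Starts in its first turn. Turns either way between stops at 0 and 18 against 0.06 N m of friction, and stays where it is left
- ring_mid (a point): Centre of the aluminium knurled ring: on its upright axis, half-way up its rim (rises 1.5 mm per turn, does not rotate). Ring 90 mm across its 36 upright flutes, which are 1.8 mm deep; rim 22 mm tall, from 11 mm below to 11 mm above this point; an orange radial bar on its top face is the mark
- cell: The lens cell that carries the ring, bolted to the worktop; origin on the ring's axis at the worktop, its position and heading vary. Under the ring a dark barrel 74 mm across; at the foot a round grey flange 128 mm across, 14 mm high. The white index line lies on its -x side
- lens_top (a point): The top of the lens, on the ring's axis. The fixed black bezel round the green glass fills the ring's bore (59 mm across), about level with the ring's top; a white radial line on the bezel is the index
- ring_gauge: a smaller knurled steel ring gauge, 60 mm across, 18 mm tall, lying loose on the worktop to the right (not the ring to be turned); origin at its underside
- loupe: black eye loupe, 38 mm across, 30 mm tall, behind on the right; origin at its underside
- pen: black pen, 145 mm long, 12 mm wide, 9 mm tall, lying near the front on the right; origin at its underside
- blower: black rubber air blower, 55 mm across, 118 mm tall, standing on the left; origin at its underside
- sample_disc: flat brass sample disc, 34 mm across, 7 mm tall, left of the lens cell; origin at its underside
- scissors: blue-handled scissors, 199 mm long, 9 mm tall, far left; origin at its underside
- bush: brass bush, 30 mm across, 26 mm tall, near the front on the left; origin at its underside

How it is judged:
On the way:
1. the orange mark passes the index line for the first time (value of joint ring above 6.35 rad), for 0.05 s.
At the end, for the whole second after the job is handed in: The ring stands still with its orange mark at the index line for the second time, two turns from tight, to within 0.35 rad (20 degrees); no other thing has moved 15 mm (value of joint ring between 12.216 and 12.916 rad and not (velocity of joint ring above 0.1 rad/s) and velocity of joint ring above -0.1 rad/s and distance of each of ring_gauge, loupe, pen, blower, sample_disc, scissors, bush from where it was at the start of the episode below 0.015 m); the robot touches nothing.
It fails at once if the lens or its black bezel is touched (contact force between any of the arm, the fingers and lens above 1 N).
It fails at once if the ring is backed off far past the second mark, towards the end of its thread (value of joint ring above 15.7 rad).
It fails at once if another thing is moved or lifted (distance of any of ring_gauge, loupe, pen, blower, sample_disc, scissors, bush from where it was at the start of the episode above 0.015 m).
It also fails if it takes over 64 s, if anything falls off the work surface, if the arm or the gripper's body presses on something with over 40 N, if the wrist force passes 120 N, or if a joint passes its speed limit or range.

## Working session

There is one attempt and no reset: what is moved stays moved. The work goes in short steps, Python scripts to look and compute and a tool call to move; the robot and the scene stay as the last step left them, time stands still between calls to the robot, and variables do not carry over. Pictures are saved under pics/ and viewed, about 8 in all and at most 12, crops included, and the job is handed in when it is done.

Besides the shell and the picture viewer there is one more tool, called after "Request:" as a command line: name --argument value ..., lists and objects as JSON in quotes. arm_command: Moves the arm, as the interface text tells. Its arguments: {"type":"object","properties":{"rows":{"type":"array","items":{"type":"number"}},"newtons":{"type":"number"}},"required":["rows"]}

```bash
ls; mkdir -p pics; python3 - <<'E'
from plant import arm, vision
import cv2,numpy as np
s=arm.sense()
print(s)
for n in("top","side"):
    im=vision.get_image(n); cv2.imwrite(f"pics/{n}0.png",im["color"]); print(n,im["fx"],im["fy"],im["cx"],im["cy"],np.round(im["T"],4).tolist())
E
```

```text
pics
{'time': 0.0, 'joint_positions': array([-1.31610695,  0.47781292,  0.02236433,  1.55645905, -0.01146729,
        1.10925369, -0.08309469]), 'qd': array([ 1.42434859e-03,  4.90180927e-04, -2.54114655e-04, -1.63566555e-03,
       -1.04184048e-03,  3.41324814e-05,  1.95254446e-04]), 'tau': array([-3.62633955e-04, -5.96453333e+01,  1.60790976e+00, -2.81194192e+01,
        1.24906955e-02,  9.49794747e-03, -4.73759229e-06]), 'tool_pos': array([0.23937662, 0.63050747, 0.23031438]), 'tool_rot': array([-5.66690317e-01, -3.08990342e+00,  2.82450220e-03]), 'ft_force': array([0.94346684, 0.29249623, 0.08258712]), 'torque': array([ 0.00312294, -0.00068299,  0.0063365 ]), 'gripper_width': 0.08558708730549457}
top 468.1645675601164 468.1645675601164 326.24115259656475 239.84133590581476 [[-0.0113, -0.9803, 0.1974, 0.3445], [-0.9999, 0.0115, -0.0, 0.0281], [-0.0022, -0.1974, -0.9803, 1.2381], [0.0, 0.0, 0.0, 1.0]]
side 489.79625331950854 489.79625331950854 323.37051604038663 241.83661058629704 [[0.8638, -0.2526, 0.4359, -0.0231], [-0.5036, -0.4575, 0.7329, -0.9709], [0.0142, -0.8526, -0.5224, 0.8074], [0.0, 0.0, 0.0, 1.0]]
```

View pics/top0.png

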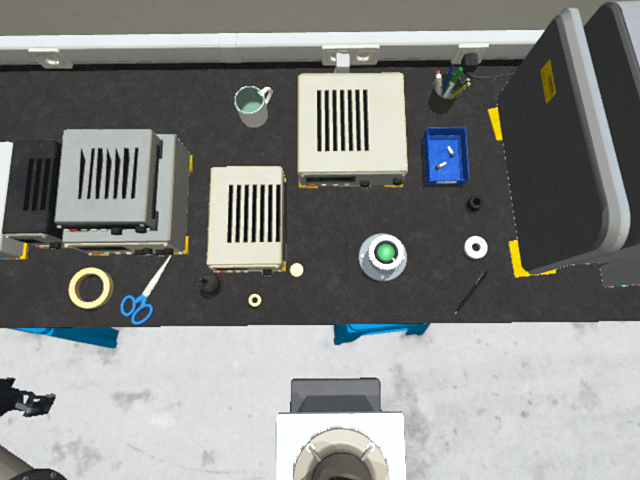

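View pics/side0.png

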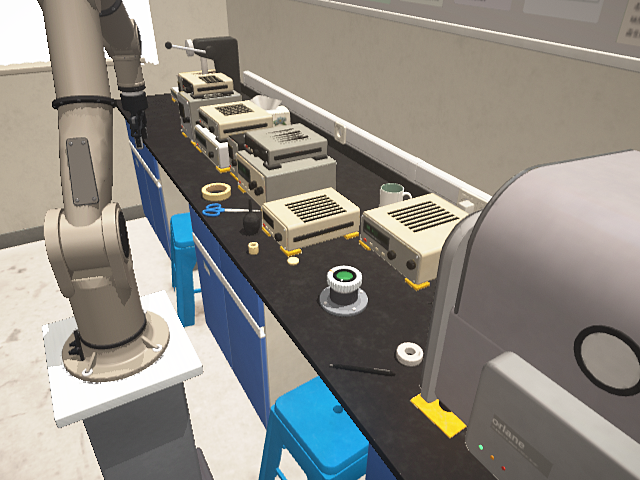

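The top view shows the ring at about (385,250) with green glass, the gauge at (476,247) and the arm well away at (30,400). The side view shows the ring at (344,278). Next I triangulate the green glass and enlarge the ring.

```bash
cat > h.py <<'E'
from plant import arm, vision
import cv2,numpy as np
def ray(im,u,v):
    d=im["T"][:3,:3]@np.array([(u-im["cx"])/im["fx"],(v-im["cy"])/im["fy"],1]); return im["T"][:3,3],d/np.linalg.norm(d)
def onz(im,u,v,z):
    o,d=ray(im,u,v); return o+d*(z-o[2])/d[2]
def tri(r):
    A=sum(np.eye(3)-np.outer(d,d) for o,d in r); b=sum((np.eye(3)-np.outer(d,d))@o for o,d in r); return np.linalg.solve(A,b)
def proj(im,p):
    q=np.linalg.inv(im["T"])@np.append(p,1); return np.array([im["fx"]*q[0]/q[2]+im["cx"],im["fy"]*q[1]/q[2]+im["cy"]])
def green(im,box):
    x0,y0,x1,y1=box; hsv=cv2.cvtColor(im["color"],cv2.COLOR_BGR2HSV)
    m=cv2.inRange(hsv,(50,100,40),(85,255,255)); k=np.zeros_like(m);k[y0:y1,x0:x1]=m[y0:y1,x0:x1]
    M=cv2.moments(k,True); return M["m10"]/M["m00"],M["m01"]/M["m00"],M["m00"]
E
python3 - <<'E'
from h import *
t=vision.get_image("top"); s=vision.get_image("side")
g=green(t,(350,220,420,290)); h=green(s,(310,250,380,310)); print(g,h)
p=tri([ray(t,*g[:2]),ray(s,*h[:2])]); print("glass",p,proj(t,p),proj(s,p))
a=cv2.resize(t["color"][215:290,345:425],None,fx=7,fy=7,interpolation=cv2.INTER_CUBIC)[:,:400*2]
b=cv2.resize(s["color"][255:325,310:380],None,fx=7,fy=7,interpolation=cv2.INTER_CUBIC)
H=525
out=np.hstack([cv2.resize(a,(420,394)),cv2.resize(b,(380,380))[:, :] if 0 else cv2.copyMakeBorder(cv2.resize(b,(380,380)),0,14,0,0,0)])
cv2.imwrite("pics/c1.png",out)
for n,(u,v) in dict(gauge=(476,247),loupe=(475,203),pen1=(457,313),pen2=(486,272),disc=(297,270),bush=(255,300)).items(): print(n,onz(t,u,v,0.01))
E
```

```text
(385.65296803652967, 251.7214611872146, 219.0) (344.23728813559325, 275.1525423728813, 118.0)
glass [ 0.54552494 -0.12057443  0.08285385] [385.75108977 251.50263129] [344.00707147 275.20148067]
gauge [ 0.56757025 -0.37088738  0.01      ]
loupe [ 0.68907346 -0.37721507  0.01      ]
pen1 [ 0.39427493 -0.308723    0.01      ]
pen2 [ 0.50026569 -0.39225258  0.01      ]
disc [0.51136118 0.10624608 0.01      ]
bush [0.43380061 0.21576202 0.01      ]
```

View pics/c1.png

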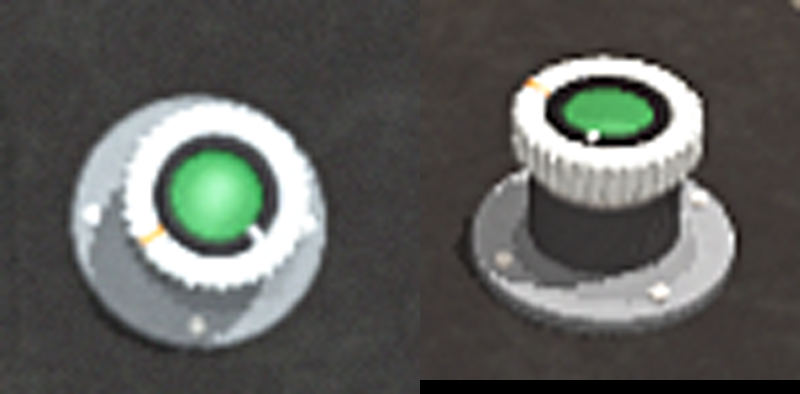

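The white index bears about -134° from the ring axis and the orange mark about +126°. That puts the ring at about 4.5 rad, so it still needs about 8.0 rad. The plan is to press the closed fingers' x-face against the rim and orbit with the yaw following. A small planner will turn waypoints into rows.

```bash
cat > plan.py <<'E'
from h import *
C=np.array([0.5455,-0.1206])
def pose():
    s=arm.sense(); R=cv2.Rodrigues(np.array(s["tool_rot"]))[0]
    return s["tool_pos"],np.degrees(np.arctan2(R[1,0],R[0,0])),s
def rows(p,a,targets,dec=1):
    """p xyz, a tool-x heading deg (world, tool down); targets [(x,y,z,heading)], one per row -> [[x,y,z cm,yaw]] rounded"""
    p=np.array(p,float); out=[]
    for t in targets:
        c,s=np.cos(np.radians(a)),np.sin(np.radians(a)); d=(np.array(t[:3])-p)*100
        loc=np.round([d[0]*c+d[1]*s, d[0]*s-d[1]*c, -d[2]],dec); yaw=np.round(-(t[3]-a),1)
        dw=np.array([loc[0]*c+loc[1]*s, loc[0]*s-loc[1]*c, -loc[2]])/100
        p=p+dw; a-=yaw; out.append([*loc,yaw])
    return out,p,a
def orbit(r,phi,z):
    f=np.radians(phi); return (C[0]+r*np.cos(f),C[1]+r*np.sin(f),z,phi+180)
def show(o,g=0):
    for i in range(0,len(o),10): print(", ".join(f"{g},"+",".join(f"{v:g}" for v in r) for r in o[i:i+10]),"\n")
E
python3 - <<'E'
from plan import *
p,a,s=pose(); print(p,a)
e=orbit(.078,-210,.2); n=27
r0,t0=np.hypot(*p[:2]),np.arctan2(p[1],p[0]); r1,t1=np.hypot(*e[:2]),np.arctan2(e[1],e[0])
T=[]
for k in range(1,n+1):
    f=k/n; r=r0+(r1-r0)*f; t=t0+(t1-t0)*f; T.append((r*np.cos(t),r*np.sin(t),p[2]+(.2-p[2])*f,a+(e[3]-a)*f))
o,pp,aa=rows(p,a,T); show(o); print(pp,aa,e)
E
```

```text
[0.23946678 0.63073813 0.23070335] 159.2137098198727
0,-3.4,-0.8,0.1,7, 0,-3.4,-0.5,0.1,7, 0,-3.4,-0.3,0.1,7, 0,-3.4,-0.1,0.2,7, 0,-3.4,0.2,0.1,7, 0,-3.3,0.3,0.1,7, 0,-3.2,0.6,0.1,7.1, 0,-3.1,0.9,0.1,7, 0,-3.1,1,0.1,7, 0,-2.9,1.2,0.1,7 

0,-2.8,1.4,0.2,7, 0,-2.7,1.6,0.1,7, 0,-2.5,1.7,0.1,7, 0,-2.4,1.9,0.1,7, 0,-2.3,2,0.1,7, 0,-2,2.2,0.1,7, 0,-1.9,2.2,0.1,7, 0,-1.7,2.4,0.1,7, 0,-1.5,2.4,0.2,7.1, 0,-1.4,2.5,0.1,7 

0,-1.1,2.5,0.1,7, 0,-1,2.6,0.1,7, 0,-0.7,2.6,0.1,7, 0,-0.6,2.7,0.1,7, 0,-0.4,2.6,0.1,7, 0,-0.3,2.6,0.2,7, 0,0,2.6,0.1,7 

[ 0.4778936  -0.08163169  0.19970335] -29.986290180127305 (np.float64(0.4779500185048138), np.float64(-0.08159999999999999), 0.2, -30)
```

Request:
arm_command --rows '[0, -3.4, -0.8, 0.1, 7, 0, -3.4, -0.5, 0.1, 7, 0, -3.4, -0.3, 0.1, 7, 0, -3.4, -0.1, 0.2, 7, 0, -3.4, 0.2, 0.1, 7, 0, -3.3, 0.3, 0.1, 7, 0, -3.2, 0.6, 0.1, 7.1, 0, -3.1, 0.9, 0.1, 7, 0, -3.1, 1, 0.1, 7, 0, -2.9, 1.2, 0.1, 7]'

```text
time: 1.03
tool_pos: [0.4639, 0.3873, 0.2202]
tool_rot: [2.246, 2.197, 0.0]
ft_force: [1.0, 0.7, -0.0]
gripper_width: 0.0003
```

Request:
arm_command --rows '[0, -2.8, 1.4, 0.2, 7, 0, -2.7, 1.6, 0.1, 7, 0, -2.5, 1.7, 0.1, 7, 0, -2.4, 1.9, 0.1, 7, 0, -2.3, 2, 0.1, 7, 0, -2, 2.2, 0.1, 7, 0, -1.9, 2.2, 0.1, 7, 0, -1.7, 2.4, 0.1, 7, 0, -1.5, 2.4, 0.2, 7.1, 0, -1.4, 2.5, 0.1, 7]'

```text
time: 1.87
tool_pos: [0.5245, 0.0985, 0.2082]
tool_rot: [-3.1, -0.509, -0.0]
ft_force: [0.2, -0.7, -0.0]
gripper_width: -0.0002
```

Request:
arm_command --rows '[0, -1.1, 2.5, 0.1, 7, 0, -1, 2.6, 0.1, 7, 0, -0.7, 2.6, 0.1, 7, 0, -0.6, 2.7, 0.1, 7, 0, -0.4, 2.6, 0.1, 7, 0, -0.3, 2.6, 0.2, 7, 0, 0, 2.6, 0.1, 7, 0, 0, 0, 0, 0, 0, 0, 0, 0, 0]'

```text
time: 2.62
tool_pos: [0.4774, -0.0824, 0.2003]
tool_rot: [-3.033, 0.816, 0.0]
ft_force: [0.4, 0.3, 0.1]
gripper_width: 0.0002
```

```bash
python3 - <<'E'
from plan import *
p,a,s=pose(); print(p,a,s["time"],s["joint_positions"],s["gripper_width"],s["ft_force"])
T=[(p[0],p[1],p[2]+(.058-p[2])*k/6,a) for k in range(1,7)]+[orbit(.078-.018*k/3,-210,.058) for k in (1,2,3)]
o,pp,aa=rows(p,a,T); show(o);print(pp,aa)
E
```

```text
[ 0.47735149 -0.0823768   0.20031716] -30.115905017078827 2.6167 [-0.7829613   0.30023813  0.99965915  2.07751744 -0.31762585  0.92323485
 -1.70491315] 0.00017701498811568075 [0.39646462 0.2781084  0.14811499]
0,0,-0,2.4,-0, 0,0,-0,2.3,-0, 0,0,-0,2.4,-0, 0,0,-0,2.4,-0, 0,0,-0,2.4,-0, 0,0,-0,2.3,-0, 0,0.6,-0.1,0,-0.1, 0,0.6,0,0,-0, 0,0.6,0,0,-0 

[ 0.49343395 -0.09052518  0.05831716] -30.015905017078826
```

Request:
arm_command --rows '[0, 0, 0, 2.4, 0, 0, 0, 0, 2.3, 0, 0, 0, 0, 2.4, 0, 0, 0, 0, 2.4, 0, 0, 0, 0, 2.4, 0, 0, 0, 0, 2.3, 0, 0, 0.6, -0.1, 0, -0.1, 0, 0.6, 0, 0, 0, 0, 0.4, 0, 0, 0, 0, 0, 0, 0, 0]'

```text
time: 3.45
tool_pos: [0.4949, -0.0889, 0.0598]
tool_rot: [-3.035, 0.809, -0.006]
ft_force: [-0.6, 0.8, -0.0]
gripper_width: 0.0001
```

```bash
python3 - <<'E'
from plan import *
p,a,s=pose(); print(p,a,s["time"],s["ft_force"],np.hypot(*(p[:2]-C)),s["joint_positions"])
v=vision.get_image("side"); q=proj(v,np.array([C[0],C[1],.07])).astype(int)
cv2.imwrite("pics/c2.png",cv2.resize(v["color"][q[1]-70:q[1]+50,q[0]-80:q[0]+80],None,fx=5,fy=5,interpolation=cv2.INTER_CUBIC))
E
```

```text
[ 0.49493262 -0.08894899  0.05982089] -29.852197976588723 3.45 [-0.5915952   0.80459131 -0.0174719 ] 0.05965607283467755 [-0.51693257  0.55596962  0.73432305  2.13708189 -0.61220704  0.66267372
 -1.45041966]
```

View pics/c2.png

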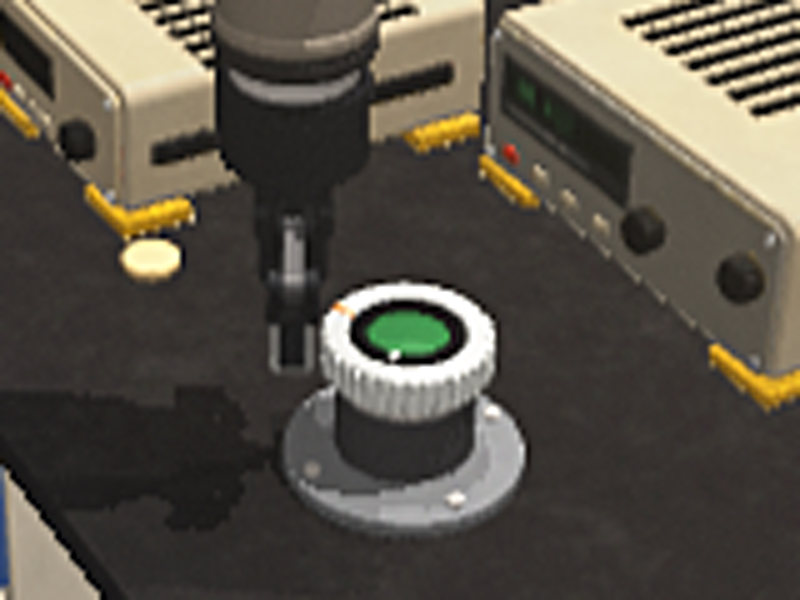

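The closed fingers stand beside the rim at crop (293,350), with the tips about level with the rim's lower part and a small gap to the ring. I'll ease in to contact.

Request:
arm_command --rows '[0, 0.2, 0, 0, 0, 0, 0.2, 0, 0, 0, 0, 0, 0, 0, 0]'

```text
time: 3.75
tool_pos: [0.4964, -0.0905, 0.0588]
tool_rot: [-3.035, 0.81, -0.002]
ft_force: [0.2, 0.1, 0.1]
gripper_width: 0.0002
```

Request:
arm_command --rows '[0, 0.1, 0, 0, 0, 0, 0.1, 0, 0, 0, 0, 0, 0, 0, 0]'

```text
time: 4.0
tool_pos: [0.4977, -0.0914, 0.0584]
tool_rot: [-3.035, 0.81, -0.0]
ft_force: [0.5, -0.4, -1.4]
gripper_width: 0.0
```

Request:
arm_command --rows '[0, 0, 0, 0, 0, 0, 0, 0, 0, 0, 0, 0, 0, 0, 0]'

```text
time: 4.25
tool_pos: [0.4974, -0.0914, 0.0582]
tool_rot: [3.035, -0.81, -0.0]
ft_force: [1.0, -0.3, 0.7]
gripper_width: -0.0002
```

Request:
arm_command --rows '[0, 0.1, 0, 0, 0, 0, 0.1, 0, 0, 0, 0, 0, 0, 0, 0, 0, 0, 0, 0, 0, 0, 0, 0, 0, 0]'

```text
time: 4.67
tool_pos: [0.4979, -0.0917, 0.058]
tool_rot: [-3.035, 0.81, 0.005]
ft_force: [-4.0, 2.9, 3.4]
gripper_width: -0.0002
```

Contact at TCP radius about 56 mm with about 5 N. First strokes: press 1 mm further and orbit.

Request:
arm_command --rows '[0, 0.14, 0.65, 0, -7, 0, 0.04, 0.65, 0, -7, 0, 0.04, 0.65, 0, -7, 0, 0.04, 0.65, 0, -7, 0, 0.04, 0.65, 0, -7, 0, 0.04, 0.65, 0, -7]'

```text
time: 5.17
tool_pos: [0.491, -0.1311, 0.0578]
tool_rot: [-3.121, -0.339, 0.008]
ft_force: [-8.7, -1.3, 5.6]
gripper_width: -0.0001
```

```bash
cat > look.py <<'E'
from plan import *
import sys
p,a,s=pose(); d=p[:2]-C; ph=np.degrees(np.arctan2(d[1],d[0])); r=np.hypot(*d); u=d/r; F=s["ft_force"]
print("t",s["time"],"phi",round(ph,1),"head-phi-180",round((a-ph-180+540)%360-180,1),"r",round(r,4),"z",p[2],"Frad",round(F[:2]@u,1),"Ftan",round(-F[0]*u[1]+F[1]*u[0],1),"q",np.round(s["joint_positions"],2))
def mark(name,zt):
    v=vision.get_image(name); hsv=cv2.cvtColor(v["color"],cv2.COLOR_BGR2HSV); m=cv2.inRange(hsv,(8,60,120),(28,255,255))
    q=proj(v,np.array([C[0],C[1],zt])).astype(int); res=[]
    for y,x in np.argwhere(m[q[1]-40:q[1]+40,q[0]-40:q[0]+40]):
        w=onz(v,x+q[0]-40,y+q[1]-40,zt)[:2]-C
        if .027<np.hypot(*w)<.047: res.append(w)
    if not res: return name,"hidden"
    w=np.mean(res,0); an=np.degrees(np.arctan2(w[1],w[0])); return name,len(res),"mark deg",round(an,1),"from index",round((an+134)%360,1),"r",round(np.hypot(*w),4)
for n in("top","side"): print(*mark(n,.080))
if len(sys.argv)>1:
    O=[]
    for n in("top","side"):
        v=vision.get_image(n); q=proj(v,np.array([C[0],C[1],.07])).astype(int)
        O.append(cv2.resize(v["color"][q[1]-40:q[1]+40,q[0]-40:q[0]+40],None,fx=5,fy=5,interpolation=cv2.INTER_CUBIC))
    cv2.imwrite(sys.argv[1],np.hstack(O))
E
python3 look.py pics/c3.png
```

```text
t 5.1667 phi -169.1 head-phi-180 1.5 r 0.0555 z 0.057797205193127456 Frad 8.8 Ftan -0.4 q [-0.28  0.51  0.53  2.11 -0.43  0.63 -0.81]
top hidden
side hidden
```

View pics/c3.png

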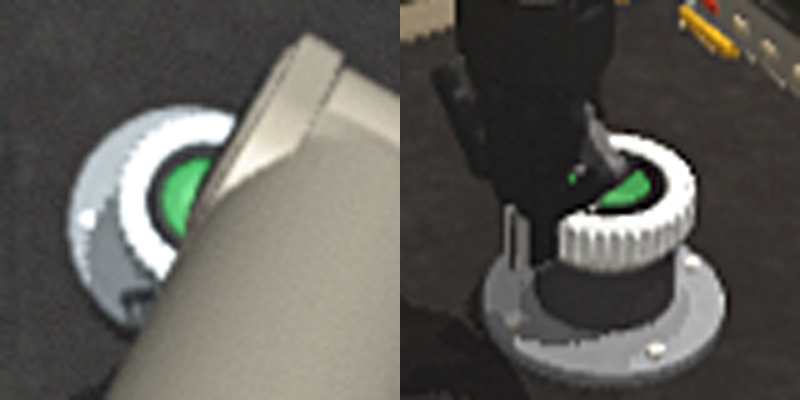

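The mark is no longer at its old place, so the ring is turning; the hand now hides the mark. Radial force is about 9 N. Continuing the stroke.

Request:
arm_command --rows '[0, 0.04, 0.65, 0, -7, 0, 0.04, 0.65, 0, -7, 0, 0.04, 0.65, 0, -7, 0, 0.04, 0.65, 0, -7, 0, 0.04, 0.65, 0, -7, 0, 0.04, 0.65, 0, -7, 0, 0.04, 0.65, 0, -7, 0, 0.04, 0.65, 0, -7, 0, 0.04, 0.65, 0, -7]'

```text
time: 6.12
tool_pos: [0.5317, -0.1741, 0.0582]
tool_rot: [2.487, 1.918, -0.004]
ft_force: [-2.7, -4.2, 0.5]
gripper_width: 0.0
```

```bash
python3 look.py
```

```text
t 6.1167 phi -104.5 head-phi-180 -0.2 r 0.0552 z 0.05823569583870654 Frad 4.7 Ftan -1.6 q [ 0.02  0.52  0.23  1.98 -0.18  0.66  0.11]
top 9 mark deg -130.9 from index 3.1 r 0.0365
side hidden
```

No slip: the mark moved 103° while the finger moved 105°. I'll press slightly more as I continue.

Request:
arm_command --rows '[0, 0.14, 0.65, 0, -7, 0, 0.04, 0.65, 0, -7, 0, 0.04, 0.65, 0, -7, 0, 0.04, 0.65, 0, -7, 0, 0.04, 0.65, 0, -7, 0, 0.04, 0.65, 0, -7, 0, 0.04, 0.65, 0, -7, 0, 0.04, 0.65, 0, -7]'

```text
time: 6.88
tool_pos: [0.583, -0.1611, 0.0586]
tool_rot: [1.296, 2.858, -0.002]
ft_force: [2.3, -5.2, -0.9]
gripper_width: 0.0001
```

```bash
python3 look.py
```

```text
t 6.8833 phi -47.2 head-phi-180 -1.6 r 0.0552 z 0.058620445597071774 Frad 5.4 Ftan -1.9 q [ 0.18  0.57 -0.02  1.86  0.02  0.71  0.87]
top 8 mark deg -74.2 from index 59.8 r 0.038
side 7 mark deg -60.3 from index 73.7 r 0.0336
```

Request:
arm_command --rows '[0, 0.09, 0.65, 0, -7, 0, 0.04, 0.65, 0, -7, 0, 0.04, 0.65, 0, -7, 0, 0.04, 0.65, 0, -7, 0, 0.04, 0.65, 0, -7, 0, 0.04, 0.65, 0, -7, 0, 0.04, 0.65, 0, -7, 0, 0.04, 0.65, 0, -7, 0, 0.04, 0.65, 0, -7, 0, 0.04, 0.65, 0, -7]'

```text
time: 7.82
tool_pos: [0.5966, -0.0985, 0.0584]
tool_rot: [-0.577, 3.087, 0.0]
ft_force: [1.9, -0.5, 0.2]
gripper_width: -0.0004
```

```bash
python3 look.py
```

```text
t 7.8167 phi 23.4 head-phi-180 -2.2 r 0.0557 z 0.05837676346307388 Frad 1.5 Ftan -1.2 q [ 0.31  0.59 -0.34  1.84  0.27  0.75  1.77]
top hidden
side 5 mark deg -4.9 from index 129.1 r 0.0403
```

Request:
arm_command --rows '[0, 0.2, 0.3, 0, -3, 0, 0.04, 0.65, 0, -7, 0, 0.04, 0.65, 0, -7, 0, 0.04, 0.65, 0, -7, 0, 0.04, 0.65, 0, -7, 0, 0, 0, 0, 0]'

```text
time: 8.42
tool_pos: [0.5774, -0.075, 0.0584]
tool_rot: [-1.378, 2.821, 0.002]
ft_force: [1.4, 3.5, 1.2]
gripper_width: 0.0001
```

```bash
python3 look.py; python3 - <<'E'
from plan import *
p,a,s=pose(); d=p[:2]-C; ph=np.degrees(np.arctan2(d[1],d[0]))
# retract, orbit back clockwise to -200+
T=[orbit(.066,ph,.058),orbit(.075,ph,.058)]; n=int(np.ceil((ph+200)/7)); T+=[orbit(.075,ph-(ph+200)*k/n,.058) for k in range(1,n+1)]
o,pp,aa=rows(p,a,T); show(o); print(pp,aa)
E
```

```text
t 8.4167 phi 55.0 head-phi-180 -3.0 r 0.0557 z 0.058422744904104026 Frad 3.7 Ftan 0.9 q [ 0.39  0.59 -0.48  1.89  0.38  0.75  2.18]
top hidden
side 6 mark deg 21.1 from index 155.1 r 0.0425
0,-1,0.1,0,-362.9, 0,-0.9,-0.1,0,0, 0,0,-0.8,0,6.9, 0,0.1,-0.9,0,6.9, 0,0,-0.9,0,6.9, 0,0.1,-0.9,0,6.9, 0,0,-0.9,0,6.8, 0,0.1,-0.9,0,6.9, 0,0,-0.9,0,6.9, 0,0.1,-0.9,0,6.9 

0,0,-0.9,0,6.9, 0,0.1,-0.9,0,6.8, 0,0,-0.9,0,6.9, 0,0.1,-0.9,0,6.9, 0,0,-0.9,0,6.9, 0,0.1,-0.9,0,6.9, 0,0,-0.9,0,6.8, 0,0.1,-0.9,0,6.9, 0,0,-0.9,0,6.9, 0,0.1,-0.9,0,6.9 

0,0,-0.9,0,6.9, 0,0.1,-0.9,0,6.8, 0,0,-0.9,0,6.9, 0,0.1,-0.9,0,6.9, 0,0.1,-0.9,0,6.9, 0,0,-0.9,0,6.9, 0,0.1,-0.9,0,6.9, 0,0,-0.9,0,6.8, 0,0.1,-0.9,0,6.9, 0,0,-0.9,0,6.9 

0,0.1,-0.9,0,6.9, 0,0,-0.9,0,6.9, 0,0.1,-0.9,0,6.8, 0,0,-0.9,0,6.9, 0,0.1,-0.9,0,6.9, 0,0.1,-0.9,0,6.9, 0,0,-0.9,0,6.9, 0,0.1,-0.9,0,6.8, 0,0,-0.9,0,6.9 

[ 0.47484159 -0.09463969  0.05847633] -19.985925643697243
```

Mark is about 155° past the first passing, with about 205° to go. Retract and return around the ring with clearance.

Request:
arm_command --rows '[0, -1, 0.1, 0, -2.9, 0, -0.9, -0.1, 0, 0, 0, 0, -0.8, 0, 6.9, 0, 0.1, -0.9, 0, 6.9, 0, 0, -0.9, 0, 6.9, 0, 0.1, -0.9, 0, 6.9, 0, 0, -0.9, 0, 6.8, 0, 0.1, -0.9, 0, 6.9, 0, 0, -0.9, 0, 6.9, 0, 0.1, -0.9, 0, 6.9]'

```text
time: 9.35
tool_pos: [0.6202, -0.1227, 0.0581]
tool_rot: [-0.021, -3.141, 0.001]
ft_force: [-0.2, -0.3, 0.4]
gripper_width: -0.0002
```

```bash
python3 look.py
```

```text
t 9.35 phi -1.6 head-phi-180 0.9 r 0.0747 z 0.0581273536654503 Frad -0.2 Ftan -0.3 q [ 0.27  0.62 -0.24  1.78  0.2   0.77  1.49]
top 10 mark deg 11.0 from index 145.0 r 0.0372
side 5 mark deg 20.2 from index 154.2 r 0.0422
```

Request:
arm_command --rows '[0, 0, -0.9, 0, 6.9, 0, 0.1, -0.9, 0, 6.8, 0, 0, -0.9, 0, 6.9, 0, 0.1, -0.9, 0, 6.9, 0, 0, -0.9, 0, 6.9, 0, 0.1, -0.9, 0, 6.9, 0, 0, -0.9, 0, 6.8, 0, 0.1, -0.9, 0, 6.9, 0, 0, -0.9, 0, 6.9, 0, 0.1, -0.9, 0, 6.9]'

```text
time: 10.28
tool_pos: [0.572, -0.1918, 0.0582]
tool_rot: [-1.783, -2.586, 0.0]
ft_force: [0.9, -0.4, 0.6]
gripper_width: 0.0002
```

Request:
arm_command --rows '[0, 0, -0.9, 0, 6.9, 0, 0.1, -0.9, 0, 6.8, 0, 0, -0.9, 0, 6.9, 0, 0.1, -0.9, 0, 6.9, 0, 0, -0.9, 0, 6.9, 0, 0, -0.9, 0, 6.9, 0, 0.1, -0.9, 0, 6.9, 0, 0, -0.9, 0, 6.8, 0, 0.1, -0.9, 0, 6.9, 0, 0, -0.9, 0, 6.9]'

```text
time: 11.12
tool_pos: [0.489, -0.1729, 0.0583]
tool_rot: [-2.932, -1.126, 0.001]
ft_force: [0.2, 0.7, -0.8]
gripper_width: -0.0001
```

```bash
python3 look.py pics/c4.png
```

```text
t 11.1167 phi -137.2 head-phi-180 -0.8 r 0.077 z 0.05825760906840313 Frad -0.7 Ftan -0.4 q [-0.08  0.49  0.38  2.08 -0.31  0.62 -0.33]
top 7 mark deg 11.9 from index 145.9 r 0.0349
side 1 mark deg 17.1 from index 151.1 r 0.0443
```

View pics/c4.png

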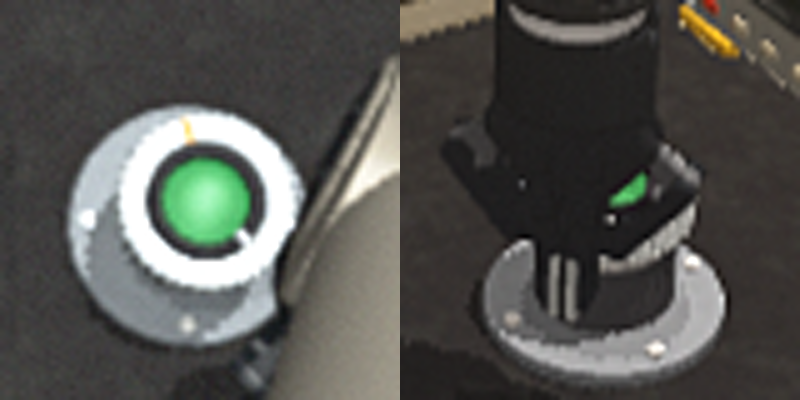

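The mark is at (187,130) and the index at (243,236) in the top half, which is about 153° past the index and leaves about 206°. I'll return 8 more rows and then make contact.

Request:
arm_command --rows '[0, 0.1, -0.9, 0, 6.9, 0, 0.1, -0.9, 0, 6.9, 0, 0, -0.9, 0, 6.9, 0, 0.1, -0.9, 0, 6.9, 0, 0.1, -0.9, 0, 6.9, 0, 0, -0.9, 0, 6.9, 0, 0.1, -0.9, 0, 6.9, 0, 0.1, -0.9, 0, 6.9, 0, 0.5, 0, 0, 0, 0, 0.5, 0, 0, 0]'

```text
time: 12.15
tool_pos: [0.484, -0.1082, 0.0583]
tool_rot: [3.123, -0.341, 0.0]
ft_force: [0.7, 0.9, 0.2]
gripper_width: 0.0004
```

Request:
arm_command --rows '[0, 0.4, 0, 0, 0, 0, 0.1, 0, 0, 0, 0, 0.1, 0, 0, 0, 0, 0, 0, 0, 0]'

```text
time: 12.48
tool_pos: [0.489, -0.1103, 0.0583]
tool_rot: [3.122, -0.352, 0.0]
ft_force: [-0.6, 0.3, -0.1]
gripper_width: 0.0
```

```bash
python3 look.py
```

```text
t 12.4833 phi 169.6 head-phi-180 -2.5 r 0.0574 z 0.058336870568898316 Frad 0.6 Ftan -0.2 q [-0.41  0.53  0.64  2.14 -0.53  0.64 -1.19]
top hidden
side 5 mark deg 20.2 from index 154.2 r 0.0422
```

Request:
arm_command --rows '[0, 0.2, 0, 0, -2, 0, 0.15, 0, 0, 0, 0, 0, 0, 0, 0, 0, 0, 0, 0, 0]'

```text
time: 12.92
tool_pos: [0.4909, -0.1102, 0.058]
tool_rot: [-3.127, 0.3, 0.004]
ft_force: [-5.6, 0.6, 3.4]
gripper_width: 0.0001
```

Request:
arm_command --rows '[0, 0.04, 0.65, 0, -7, 0, 0.04, 0.65, 0, -7, 0, 0.04, 0.65, 0, -7, 0, 0.04, 0.65, 0, -7, 0, 0.04, 0.65, 0, -7, 0, 0.04, 0.65, 0, -7, 0, 0.04, 0.65, 0, -7]'

```text
time: 13.5
tool_pos: [0.5014, -0.1543, 0.0581]
tool_rot: [-2.967, -1.032, 0.003]
ft_force: [-4.4, -1.8, 2.3]
gripper_width: 0.0001
```

```bash
python3 look.py
```

```text
t 13.5 phi -142.6 head-phi-180 1.0 r 0.0555 z 0.05807863385683247 Frad 4.5 Ftan -1.2 q [-0.13  0.5   0.4   2.07 -0.32  0.63 -0.42]
top 5 mark deg 58.4 from index 192.4 r 0.0353
side hidden
```

Request:
arm_command --rows '[0, 0.14, 0.65, 0, -7, 0, 0.04, 0.65, 0, -7, 0, 0.04, 0.65, 0, -7, 0, 0.04, 0.65, 0, -7, 0, 0.04, 0.65, 0, -7, 0, 0.04, 0.65, 0, -7, 0, 0.04, 0.65, 0, -7, 0, 0.04, 0.65, 0, -7, 0, 0.04, 0.65, 0, -7, 0, 0.04, 0.65, 0, -7]'

```text
time: 14.43
tool_pos: [0.5633, -0.1728, 0.0588]
tool_rot: [1.843, 2.54, -0.001]
ft_force: [0.1, -5.6, 0.4]
gripper_width: -0.0002
```

```bash
python3 look.py
```

```text
t 14.4333 phi -71.2 head-phi-180 -0.8 r 0.0551 z 0.05876172236042884 Frad 5.4 Ftan -1.7 q [ 0.13  0.55  0.07  1.9  -0.06  0.69  0.56]
top 11 mark deg 131.0 from index 265.0 r 0.0351
side 8 mark deg 119.6 from index 253.6 r 0.0395
```

Request:
arm_command --rows '[0, 0.14, 0.65, 0, -7, 0, 0.04, 0.65, 0, -7, 0, 0.04, 0.65, 0, -7, 0, 0.04, 0.65, 0, -7, 0, 0.04, 0.65, 0, -7, 0, 0.04, 0.65, 0, -7, 0, 0.04, 0.65, 0, -7, 0, 0.04, 0.65, 0, -7, 0, 0.04, 0.65, 0, -7, 0, 0.04, 0.65, 0, -7]'

```text
time: 15.37
tool_pos: [0.601, -0.1203, 0.059]
tool_rot: [0.05, 3.137, -0.0]
ft_force: [2.8, -1.8, 1.0]
gripper_width: -0.0002
```

```bash
python3 look.py pics/c5.png
```

```text
t 15.3667 phi 0.3 head-phi-180 -2.1 r 0.0555 z 0.05895868174821098 Frad 2.8 Ftan -1.8 q [ 0.28  0.59 -0.24  1.83  0.2   0.74  1.47]
top 8 mark deg -156.1 from index 337.9 r 0.0363
side 6 mark deg -161.4 from index 332.6 r 0.0323
```

View pics/c5.png

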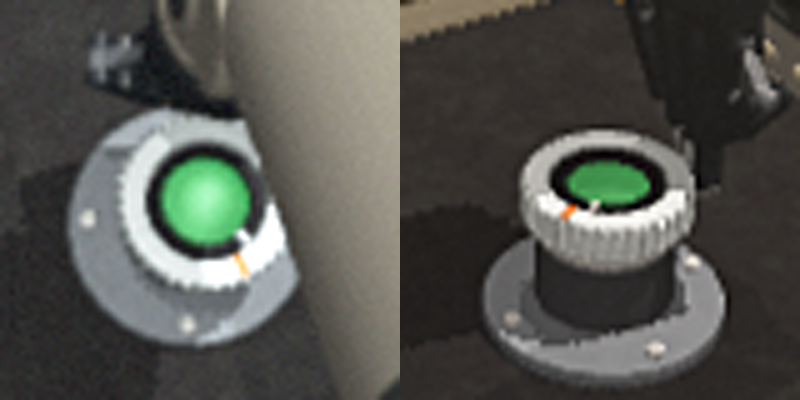

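The mark is at (242,265) and the index at (242,236), so about 17° remain.

Request:
arm_command --rows '[0, 0.14, 0.65, 0, -7, 0, 0.04, 0.65, 0, -7, 0, 0.02, 0.2, 0, -2, 0, 0, 0, 0, 0, 0, 0, 0, 0, 0]'

```text
time: 15.98
tool_pos: [0.5984, -0.1044, 0.0592]
tool_rot: [-0.377, 3.113, 0.001]
ft_force: [6.0, 1.6, 0.7]
gripper_width: 0.0002
```

Request:
arm_command --rows '[0, -0.6, 0, 0, 0, 0, -1, 0, 0, 0, 0, -1.5, 0, 0, 0, 0, -2, 0, -1, 0, 0, -2, 0, -3, 0, 0, 0, 0, -4, 0, 0, 0, 0, -4, 0, 0, 0, 0, -4, 0, 0, 0, 0, 0, 0]'

```text
time: 16.73
tool_pos: [0.6692, -0.088, 0.2273]
tool_rot: [-0.38, 3.106, -0.003]
ft_force: [2.1, 0.1, 0.8]
gripper_width: -0.0005
```

```bash
python3 look.py pics/c6.png
```

```text
t 16.7333 phi 14.8 head-phi-180 -0.8 r 0.1279 z 0.22731172072493352 Frad 2.0 Ftan -0.4 q [ 0.28  0.5  -0.34  1.55  0.18  1.11  1.71]
top 7 mark deg -138.5 from index 355.5 r 0.0381
side 5 mark deg -142.7 from index 351.3 r 0.0313
```

View pics/c6.png

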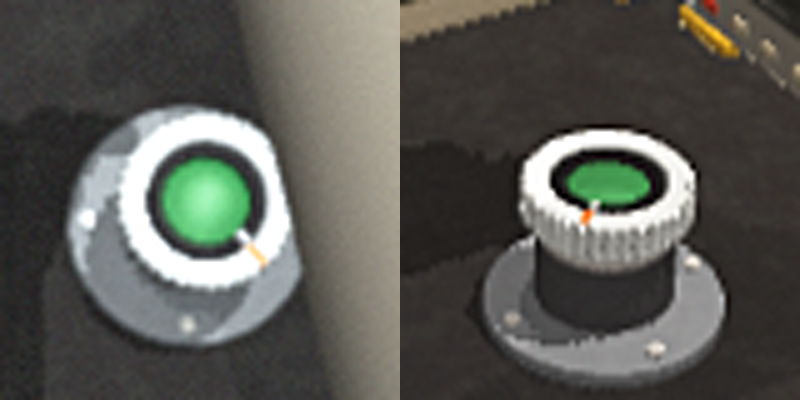

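The mark at (257,256) is now in line with the index at (243,236) in both views, and the finger is clear and raised. I'll let it settle and hand in.

Request:
arm_command --rows '[0, 0, 0, 0, 0, 0, 0, 0, 0, 0, 0, 0, 0, 0, 0]'

```text
time: 17.18
tool_pos: [0.6639, -0.0883, 0.2169]
tool_rot: [0.385, -3.116, -0.001]
ft_force: [-0.4, -0.4, -0.0]
gripper_width: -0.0001
```

```bash
python3 - <<'E'
from plant import arm,sign_off
s=arm.sense(); print(s["time"],s["ft_force"],abs(s["qd"]).max()); print(sign_off())
E
```

```text
17.1833 [-0.4251268  -0.43651715 -0.00860085] 0.00627388563323073
the job is handed in; nothing more can be done
None
```

I backed the ring off by pressing the outside of the closed fingers on its rim with about 2–9 N and orbiting counter-clockwise in two long strokes. The orange mark passed the index line once during the first stroke and stopped at it the second time. The job was handed in at about 17 s of robot time.

- **Mark position:** in the final pictures from both cameras the orange mark lines up with the white index line by eye, to within a few degrees. My colour-mask readings put it 4.5° (top) and 8.7° (side) short of the line. They use a hand-read index angle and a centre good to about 2 mm, so I trusted the direct view. All three are well inside the 20° allowed.
- **Arm:** the fingers are clear of the ring, raised to z = 0.22 m and still, with a wrist force under 1 N.
- **Lens and other things:** the planned path kept clear of the lens, bezel and loose things, and I saw no sign of a touch. I did not re-measure the loose things at the end.

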